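# Change the sample on a light base and open its iris to the mark

### The arm

A 6-joint arm with a two-finger parallel gripper is mounted at the origin on a cart in front of the work surface, level with it; the furniture and walls round the work are solid. World frame = base frame: x ahead of the robot, y to its left, z up, the work surface at z = 0. Lengths are in m, angles in rad, forces in N, time in s.
With the tool pointing down it reaches from about 0.275 to 0.975 m from the base axis. Payload 8.4 kg.
Tool frame: the origin (TCP) lies where the fingers leave the gripper's body, on its centre line; the fingertips stand 88 mm ahead of it and the grasp point (between the pads) lies 69 mm ahead of it; z points along the fingers, y is the line along which they close (so a half turn about z gives the same grasp; the last joint's range is limited). The gripper opens to 92 mm and grips with 3 to 60 N. Pads are 20 mm wide; open, the fingers measure 128 mm over their backs; the gripper's body (75 mm by 189 mm) begins 69 mm behind the grasp point.
Start: joints at [-1.195, 0.353, 1.633, -0, 1.155, -0.002], TCP at [0.231, -0.581, 0.303] pointing down, gripper open.
Joint ranges: [-2.63, 2.63], [-0.92, 2.1], [0.06, 2.66], [-1.3, 4.44], [0, 2.69], [-3.02, 3.02]. Speed limits (rad/s): [2.22, 2.22, 2.79, 3.14, 3.14, 3.14].

### API

Orientations are given as a rotation vector (axis times angle).
In Python, from rig import arm, cams, spotter gives the robot as it stands.
- The arm moves only by the shell command python3 -m jog 'ROWS' [FORCE]. ROWS is JSON, a list of rows, each a list of 5 numbers: the shift along the tool's x, y, z in m, then the turn about the tool's z in rad, then the opening, from 0 (shut) to 1 (fully open). A call has 1 to 12 rows; each row is the pose to reach, as a shift and turn from the pose commanded when the call began, along the tool's axes at that moment; what a row does not reach only later rows make up. A row lasts 1/10 s, in which the tool goes at most 50 mm and 8.59 degrees, less where a joint would pass 70% of its speed; a pose out of reach is approached as far as the arm can. A call with a gripper value outside its range is refused whole. The fingers move at their own pace and stop on an object; FORCE is the grip in N (left out, the last holds). Time passes only in rows, so rows that repeat a pose let the fingers close. It gives the time, the measured TCP pose, the force, the opening and the grip force at its end, in the units of the state.
- arm.state(): the state, without advancing time (a new reading comes with each control period).
- cams.capture(name): name is "scene" or "top" or "wrist"; returns a dict with "img" (384x512x3 uint8, red, green, blue), "fx", "fy", "cx", "cy" (pixels), "T" (4x4, takes a point from camera to world coordinates); the wrist camera has in their place "tool_from_camera" (4x4, takes a point from camera to tool coordinates, whose origin is the TCP and whose axes are the flange's). Camera axes: x right, y down, z forward; pixel columns grow to the right and rows downward; lengths in m; the calibration is good to about 2 mm. A picture is of the moment at which its call begins: read the wrist's pose just before it. There is no depth.
- arm.sign_off(): hands the job in; it is judged then, once.
Trained networks look in a picture, given as the dict that the camera call returned (one of the last four; its "shot" number tells which), for a name from the list of things; names that differ only in an ending like _2 or _b are one class to them, and where a whole thing is asked for, a point or a joint stands for the part that bears it (a point fixed in the world has none). Each returns a list of dicts, best first, with "score" (0 to 1); they miss things now and then, are a little off and sometimes report something else, mostly with a low value. They report only what shows in the picture. A call takes as long as a camera call.
- spotter.spot_in(picture, target): "box" ([left, top, right, bottom] in pixels, round what is visible of it).
- spotter.trace(picture, target): "pixels" (384x512 bool, what is visible of it) and "box" ([left, top, right, bottom] in pixels, round what is visible of it).
- spotter.spot_point(picture, target): "pixel" ([row, column] in pixels: a listed point, or the origin of a listed thing).
The state is a dict: "time_s": time; "joint_pos": joint angles; "joint_velocities": joint speeds; "tau": joint torques, N m; "eef_pos": TCP position; "orientation": TCP orientation; "ft_force": force on the tool from outside, world axes, zero at the start; "ft_torque": the same for the moment, N m; "grip_width": opening from 0.0 (shut) to 1.0 (fully open); "gripper_force": force on a finger pad.
Only numpy, scipy, OpenCV 4.12 (cv2) and the standard library are available. Lean on these libraries where they do the work, as an engineer would, in place of code of your own. Each camera call takes 0.05 s, during which the arm holds its last target. There are 200 camera calls.

### The job

The beaker on the small light base has been looked at and the conical flask is next. Take the beaker off and stand it upright on the floor of the work tray, then open the light's iris by turning the slim black ring until its pointer stands at the long mark, keeping the gripper off the two fixed metal rings above and below it, and let go of it. Last, stand the flask upright on the middle of the light's window; do not tip either vessel on the way, and leave the capped cup in the tray where it is.

Things in the scene. Friction and masses are not known exactly. Their poses are not given: they have to be found in the camera images.
- light: Light base, fixed to the bench: white housing 150 mm (x) by 130 mm (y), its top 40 mm above the bench, a dimmer knob and a switch on its front, and three coaxial rings stacked in the middle. Origin on the rings' axis at bench height; z up, -x to its front (the robot's side).
- window (a point): Middle of the round window on top of the light base, level with the top of the fixed upper ring, 78 mm above the bench; axes as the light base. The beaker stands here at the start, off-centre by up to 5 mm.
- upper_ring: Fixed bright metal ring round the window: 56 mm across, from 68.5 to 78 mm above the bench. Not to be touched by the gripper. Origin on the rings' axis at bench height, axes as the light base.
- lower_ring: Fixed bright metal ring with the scale: 92 mm across, from 40 to 50 mm above the bench. Not to be touched by the gripper. On its top face six dark marks 0.4 rad apart, five short and one long (12 mm), which starts right beside the slim ring. Origin on the rings' axis at bench height, axes as the light base.
- ring_centre (a point): Middle of the slim black knurled ring between the two fixed rings. It is 64 mm across and 12 mm high, from 55 to 67 mm above the bench: its side stands out 4 mm past the upper ring, and 5 mm are free between it and the lower ring. Its pointer stands out 11 mm and is 6 mm wide, from 56 to 61 mm above the bench. Axes as the light base (do not turn with the ring).
- iris_ring (a joint): Angle in rad of the slim ring about the rings' vertical axis; grows counter-clockwise seen from above and opens the iris leaves seen through the window. The pointer stands at the long mark at 1.2. At value v the pointer's direction is turned by v + 2.142 rad from the light base's x axis. Stops at 0 and 2.0; takes about 0.12 N m to turn and stays where it is left.
- pointer_tip (a point): Outer end of the slim ring's pointer, 43 mm from the rings' axis, 58.5 mm above the bench.
- long_mark (a point): Middle of the long mark on the lower ring, 40 mm from the rings' axis, 50 mm above the bench.
- beaker_centre (a point): Centre of the loose glass beaker, 58 mm across, 71 mm high, which stands on the light at the start; 35.5 mm above its underside; z up. Open, with a small spout. About 0.12 kg.
- flask_centre (a point): Centre of the loose conical glass flask that stands on the bench: foot 60 mm across, 88 mm high, straight neck 28 mm across from 62 to 88 mm above its underside. This point is on its axis, 44 mm above its underside; z up. About 0.12 kg.
- tray_floor (a point): Middle of the floor of the beige work tray with a black rim, fixed to the bench; the floor, 194 mm (x) by 192 mm (y), lies 3 mm above the bench, the walls rise to 33 mm. Axes along the tray's sides, z up; x points away from the robot, to within 0.25 rad. The tray stands on one side of the light and the flask on the other; either may be left or right.
- cup_centre (a point): Centre of a loose specimen cup with a screw cap, 50 mm across, 63 mm high, standing in the far half of the tray: 55 to 65 mm from the tray's middle along the tray's x axis, up to 60 mm either way along y. 31.5 mm above its underside. It stays where it is.

How it is judged:
On the way, in this order (a step that is already met when the one before it is completed fails the run):
1. the beaker stands upright on the floor of the tray (x of beaker_centre in the frame of tray_floor between -0.072 and 0.072 m and y of beaker_centre in the frame of tray_floor between -0.072 and 0.072 m and z of beaker_centre in the frame of tray_floor between 0.029 and 0.042 m and angle between beaker_centre's own z axis and vertical below 0.12 rad), for 0.2 s.
2. the slim ring's pointer stands at the long mark (value of joint iris_ring between 1.08 and 1.32 rad and velocity of joint iris_ring between -0.1 and 0.1 rad/s), for 0.3 s.
3. the flask stands upright on the middle of the window (horizontal distance between flask_centre and window below 0.012 m and z of flask_centre in the frame of window between 0.038 and 0.05 m and angle between flask_centre's own z axis and vertical below 0.1 rad), for 0.2 s.
At the end, for the whole second after the job is handed in: Beaker upright on the tray floor, its middle within 72 mm of the tray's middle along either side; slim ring within 0.12 rad of the long mark; flask upright on the window, its axis within 12 mm of the window's middle; capped cup upright (all of step 1 and all of step 3 and value of joint iris_ring between 1.08 and 1.32 rad and angle between cup_centre's own z axis and vertical below 0.15 rad); the robot touches nothing.
It fails at once if the gripper or arm presses on the fixed ring above or below the slim ring (over 2 N) (contact force between any of the fingers, the arm and lower_ring above 2 N or contact force between any of the fingers, the arm and upper_ring above 2 N).
It fails at once if the beaker or the flask is tipped by more than 0.6 rad (angle between any of beaker_centre, flask_centre's own z axis and vertical above 0.6 rad).
It fails at once if the capped cup is moved by more than 30 mm or knocked over (distance of cup_centre from where it was at the start of the episode above 0.03 m or angle between cup_centre's own z axis and vertical above 0.5 rad).
It also fails if it takes over 59 s, if anything falls off the work surface, if the arm or the gripper's body presses on something with over 40 N, if the wrist force passes 120 N, or if a joint passes its speed limit or range.

## Working session

There is one attempt and no reset: what is moved stays moved. The work goes in short steps, Python scripts to look and compute and a shell command to move; the robot and the scene stay as the last step left them, time stands still between calls to the robot, and variables do not carry over. Pictures are saved under pics/ and viewed, at most 10 in all, crops included, and the job is handed in when it is done.

```bash
ls; mkdir -p pics; cat > h.py <<'E'
import numpy as np, cv2
from scipy.spatial.transform import Rotation as R
from rig import arm, cams, spotter
def cap(name):
    s=arm.state(); p=cams.capture(name)
    if name=="wrist":
        T=np.eye(4);T[:3,:3]=R.from_rotvec(s["orientation"]).as_matrix();T[:3,3]=s["eef_pos"]
        p["W"]=T@np.array(p["tool_from_camera"])
    else: p["W"]=np.array(p["T"])
    return p
def onplane(p,px,z):  # px=(row,col)
    d=p["W"][:3,:3]@np.array([(px[1]-p["cx"])/p["fx"],(px[0]-p["cy"])/p["fy"],1.])
    o=p["W"][:3,3]; return o+d*(z-o[2])/d[2]
def proj(p,X):
    c=np.linalg.inv(p["W"])@np.append(X,1.); return p["fx"]*c[0]/c[2]+p["cx"],p["fy"]*c[1]/c[2]+p["cy"]
def save(p,n): cv2.imwrite(f"pics/{n}.png",p["img"][:,:,::-1])
E
python3 - <<'E'
from h import *
Z=dict(window=.078,ring_centre=.061,pointer_tip=.0585,long_mark=.05,beaker_centre=.1135,flask_centre=.044,tray_floor=.003,cup_centre=.0345)
ims=[]
for c in("top","scene"):
    p=cap(c); ims.append(p["img"]); print(c,p["W"][:3,3].round(3), p["fx"])
    for n,z in Z.items():
        r=spotter.spot_point(p,n)
        for q in r[:2]: print(n,round(q["score"],2),np.round(q["pixel"]),onplane(p,q["pixel"],z).round(4))
cv2.imwrite("pics/a.png",cv2.resize(np.hstack(ims)[:,:,::-1],(800,300)))
s=arm.state();print(s["time_s"],s["eef_pos"],s["orientation"])
E
```

```text
pics
top [ 4.140e-01 -1.000e-03  1.235e+00] 354.181372712296
ring_centre 0.69 [205. 257.] [ 0.4637 -0.0235  0.061 ]
ring_centre 0.37 [201. 256.] [ 0.4748 -0.0189  0.061 ]
pointer_tip 0.42 [214. 248.] [0.4333 0.0071 0.0585]
pointer_tip 0.21 [204. 255.] [ 0.4669 -0.0162  0.0585]
long_mark 0.71 [213. 255.] [ 0.4355 -0.0185  0.05  ]
beaker_centre 0.53 [199. 255.] [ 0.48   -0.015   0.1135]
flask_centre 0.72 [206. 338.] [ 0.4694 -0.2988  0.044 ]
tray_floor 0.95 [212. 159.] [0.4316 0.3138 0.003 ]
cup_centre 0.49 [196. 164.] [0.4866 0.2924 0.0345]
scene [-0.318  0.714  0.562] 390.9544168546676
window 0.53 [198. 264.] [ 0.484  -0.0309  0.078 ]
window 0.27 [185. 321.] [ 0.4311 -0.2386  0.078 ]
ring_centre 0.69 [203. 262.] [ 0.4915 -0.0261  0.061 ]
pointer_tip 0.41 [213. 270.] [0.4278 0.0012 0.0585]
long_mark 0.57 [214. 276.] [ 0.4242 -0.0233  0.05  ]
beaker_centre 0.8 [192. 263.] [ 0.4645 -0.0092  0.1135]
beaker_centre 0.16 [222. 264.] [0.3184 0.1243 0.1135]
flask_centre 0.47 [187. 323.] [ 0.4676 -0.2966  0.044 ]
tray_floor 0.64 [266. 184.] [0.4416 0.293  0.003 ]
cup_centre 0.64 [249. 171.] [0.4916 0.2959 0.0345]
0.9 [ 0.23054101 -0.58091738  0.30268581] [-3.08570247e+00 -5.89904369e-01  2.20484427e-05]
```

View pics/a.png

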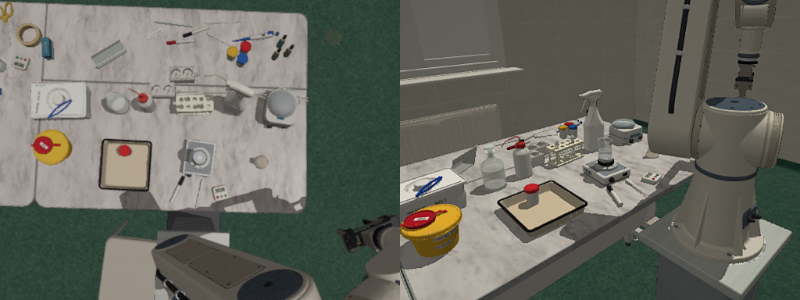

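The views show the tray on the left (y≈+0.31), the light in the middle (≈0.47, −0.02) and the flask on the right (≈0.47, −0.30). I'll move above the light with the tool axes along the world axes.

```bash
python3 -m jog '[[0.383,-0.45,0,0.378,1],[0.383,-0.45,0,0.378,1],[0.383,-0.45,0,0.378,1],[0.383,-0.45,0,0.378,1],[0.383,-0.45,0,0.378,1],[0.383,-0.45,0,0.378,1],[0.383,-0.45,0,0.378,1],[0.383,-0.45,0,0.378,1],[0.383,-0.45,0,0.378,1],[0.383,-0.45,0,0.378,1],[0.383,-0.45,0,0.378,1],[0.383,-0.45,0,0.378,1]]'
python3 -m jog '[[0,0,0,0,1],[0,0,0,0,1]]'
python3 - <<'E'
from h import *
p=cap("wrist"); save(p,"b"); print(np.array(p["tool_from_camera"]).round(3),p["fx"])
Z=dict(window=.078,ring_centre=.061,pointer_tip=.0585,long_mark=.05,beaker_centre=.1135,flask_centre=.044,tray_floor=.003,cup_centre=.0345)
for n,z in Z.items():
    r=spotter.spot_point(p,n)
    for q in r[:2]: print(n,round(q["score"],2),np.round(q["pixel"]),onplane(p,q["pixel"],z).round(4))
s=arm.state();print(s["time_s"],s["eef_pos"],s["orientation"],s["joint_pos"])
E
```

```text
time_s: 2.1
eef_pos: [0.421, -0.019, 0.3031]
orientation: [-3.141, -0.001, -0.002]
ft_force: [1.5, -0.6, 0.1]
grip_width: 0.997
gripper_force: 0.0
time_s: 2.3
eef_pos: [0.4206, -0.0206, 0.3027]
orientation: [3.141, 0.004, -0.0]
ft_force: [-0.3, 0.1, -0.8]
grip_width: 0.998
gripper_force: 0.0
[[ 0.    -0.965 -0.263  0.074]
 [ 1.     0.     0.001 -0.001]
 [-0.001 -0.263  0.965 -0.082]
 [ 0.     0.     0.     1.   ]] 302.2356263800695
beaker_centre 0.84 [127. 248.] [ 0.4792 -0.0146  0.1135]
flask_centre 0.95 [140. 497.] [ 0.4617 -0.2914  0.044 ]
2.75 [ 0.42044892 -0.02203101  0.30272127] [ 3.14153561e+00 -2.44542392e-03  8.89361107e-05] [-5.58795683e-02  2.63287807e-02  2.04339637e+00 -6.02280762e-05
  1.07180788e+00  1.51650241e+00]
```

View pics/b.png

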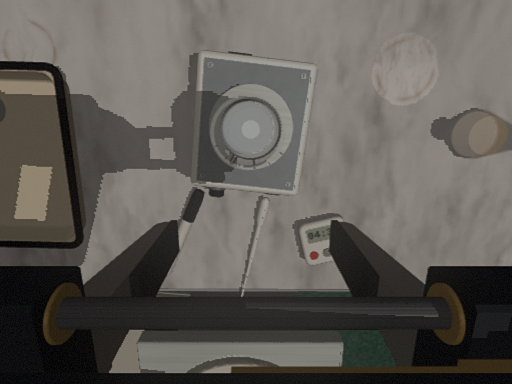

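The wrist view shows the light housing centred near (252,122), turned about −0.11 rad. The beaker is at (250,128), its spot agreeing at (0.479, −0.015), and the flask is at (483,135). Next I grasp the beaker.

```bash
python3 -m jog '[[0.058,-0.006,0,0,1],[0.058,-0.006,0.02,0,1],[0.058,-0.006,0.06,0,1],[0.058,-0.006,0.09,0,1],[0.058,-0.006,0.119,0,1],[0.058,-0.006,0.119,0,1],[0.058,-0.006,0.119,0,0.3],[0.058,-0.006,0.119,0,0.3],[0.058,-0.006,0.119,0,0.3],[0.058,-0.006,0.119,0,0.3],[0.058,-0.006,0.119,0,0.3],[0.058,-0.006,0.119,0,0.3]]' 20
python3 -m jog '[[0,0,0,0,0.3],[0,0,0,0,0.3],[0,0,-0.03,0,0.3],[0,0,-0.07,0,0.3],[0,0,-0.11,0,0.3],[0,0,-0.13,0,0.3],[0,0,-0.13,0,0.3]]'
python3 - <<'E'
from h import *
for c in("top","scene"):
    p=cap(c)
    for n,z in dict(tray_floor=.003,cup_centre=.0345,pointer_tip=.0585,ring_centre=.061).items():
        for q in spotter.spot_point(p,n)[:1]: print(n,round(q["score"],2),onplane(p,q["pixel"],z).round(4))
    if c=="top":
        x,y=map(int,proj(p,[.4316,.3138,.003])); cv2.imwrite("pics/c.png",cv2.resize(p["img"][y-45:y+45,x-45:x+45,::-1],None,fx=5,fy=5))
s=arm.state();print(s["time_s"],s["eef_pos"],s["grip_width"],s["gripper_force"])
E
```

```text
time_s: 3.95
eef_pos: [0.4791, -0.0154, 0.1845]
orientation: [3.142, -0.0, 0.003]
ft_force: [-0.6, 0.3, 7.2]
grip_width: 0.621
gripper_force: 20.0
time_s: 4.65
eef_pos: [0.4798, -0.0154, 0.3166]
orientation: [3.141, -0.0, 0.009]
ft_force: [-1.0, 0.2, -1.7]
grip_width: 0.613
gripper_force: 20.0
tray_floor 0.61 [0.4416 0.3032 0.003 ]
cup_centre 0.79 [0.4922 0.2893 0.0345]
pointer_tip 0.45 [0.4446 0.0071 0.0585]
ring_centre 0.82 [ 0.4745 -0.0199  0.061 ]
tray_floor 0.58 [0.4362 0.3003 0.003 ]
cup_centre 0.95 [0.4963 0.3029 0.0345]
pointer_tip 0.61 [ 0.4367 -0.0091  0.0585]
ring_centre 0.76 [ 0.495  -0.0374  0.061 ]
5.15 [ 0.47838211 -0.01537561  0.31304209] 0.6176131553733126 19.999970143981045
```

View pics/c.png

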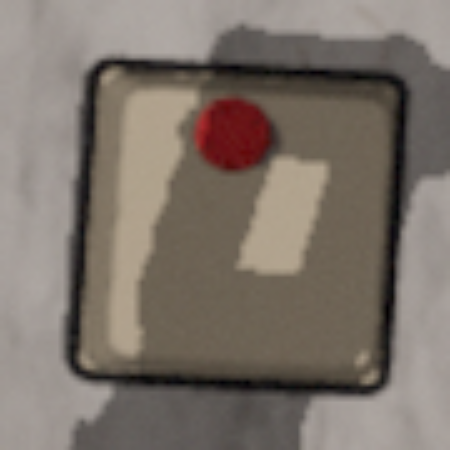

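The crop shows the tray rim corners at about (97,63), (405,75), (385,388) and (72,375), with the cup's red cap at (233,133). That puts the tray centre near (0.433, 0.299) with yaw about −0.05. I'll place the beaker at (0.395, 0.296).

```bash
python3 -m jog '[[-0.01,-0.035,0,0,0.3],[-0.02,-0.08,0,0,0.3],[-0.035,-0.125,0,0,0.3],[-0.045,-0.17,0,0,0.3],[-0.06,-0.215,0,0,0.3],[-0.07,-0.26,0,0,0.3],[-0.08,-0.295,0,0,0.3],[-0.084,-0.311,0.02,0,0.3],[-0.084,-0.311,0.06,0,0.3],[-0.084,-0.311,0.1,0,0.3],[-0.084,-0.311,0.14,0,0.3],[-0.084,-0.311,0.17,0,0.3]]'
python3 -m jog '[[0,0,0.015,0,0.3],[0,0,0.025,0,0.3],[0,0,0.03,0,0.3],[0,0,0.032,0,0.3],[0,0,0.032,0,0.3]]'
```

```text
time_s: 6.35
eef_pos: [0.3939, 0.2952, 0.1414]
orientation: [3.141, 0.0, -0.002]
ft_force: [-0.4, -0.8, -1.2]
grip_width: 0.615
gripper_force: 20.0
time_s: 6.85
eef_pos: [0.395, 0.2958, 0.1122]
orientation: [-3.141, 0.0, -0.001]
ft_force: [0.2, 0.0, -1.2]
grip_width: 0.615
gripper_force: 20.0
```

```bash
python3 -m jog '[[0,0,0.002,0,0.3],[0,0,0.0025,0,0.3],[0,0,0.0025,0,1],[0,0,0.0025,0,1],[0,0,0.0025,0,1],[0,0,-0.03,0,1],[0,0,-0.08,0,1],[0,0,-0.13,0,1],[0,0,-0.17,0,1],[0.01,0.03,-0.17,0,1],[0.02,0.08,-0.17,0,1],[0.03,0.13,-0.17,0,1]]'
python3 -m jog '[[0.01,0.05,0,0,1],[0.015,0.1,0,0,1],[0.015,0.15,0,0,1],[0.015,0.185,0,0,1],[0.015,0.185,0,0,1],[0.015,0.185,0,0,1]]'
python3 - <<'E'
from h import *
p=cap("wrist"); save(p,"d"); np.save("d.npy",p["W"])
Z=dict(window=.078,ring_centre=.061,pointer_tip=.0585,long_mark=.05,light=0.,upper_ring=0.,lower_ring=0.)
for n,z in Z.items():
    for q in spotter.spot_point(p,n)[:1]: print(n,round(q["score"],2),np.round(q["pixel"]),onplane(p,q["pixel"],z).round(4))
t=cap("top")
for q in spotter.spot_point(t,"beaker_centre")[:1]: print(q["score"],onplane(t,q["pixel"],.0385).round(4))
s=arm.state();print(s["time_s"],s["eef_pos"],s["joint_pos"])
h=cv2.resize(p["img"][:,:,::-1],(800,600));cv2.imwrite("pics/d2.png",cv2.resize(p["img"][40:240,120:390,::-1],None,fx=2.9,fy=2.9,interpolation=cv2.INTER_CUBIC))
E
```

```text
time_s: 8.05
eef_pos: [0.4243, 0.1666, 0.2823]
orientation: [-3.141, -0.003, -0.002]
ft_force: [0.7, -0.5, 0.1]
grip_width: 1.002
gripper_force: 0.0
time_s: 8.65
eef_pos: [0.4391, -0.018, 0.2818]
orientation: [-3.141, 0.004, -0.0]
ft_force: [-0.0, 0.5, 0.3]
grip_width: 1.001
gripper_force: 0.0
window 0.94 [150. 252.] [ 0.4761 -0.0152  0.078 ]
ring_centre 0.87 [150. 253.] [ 0.4735 -0.0169  0.061 ]
pointer_tip 0.69 [185. 232.] [0.4375 0.0051 0.0585]
long_mark 0.75 [188. 255.] [ 0.4322 -0.0182  0.05  ]
light 0.62 [142. 254.] [ 0.4755 -0.0177  0.    ]
upper_ring 0.84 [143. 251.] [ 0.4748 -0.0144  0.    ]
0.74 [0.4397 0.2877 0.0385]
9.15 [ 0.43916462 -0.01697312  0.28168158] [-4.20612438e-02  8.42158599e-02  2.03369259e+00  3.56395167e-05
  1.02372394e+00  1.52796258e+00]
```

View pics/d2.png

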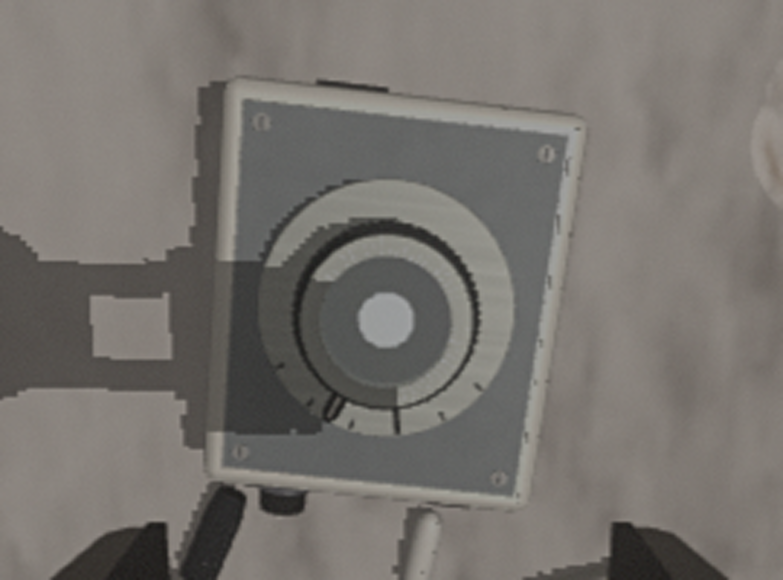

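The crop shows the three rings centred near (386,312), the pointer at about (331,418) and the long mark from (395,405) to (398,433). The short marks either side are at (350,425) and (442,416).

```bash
python3 - <<'E'
from h import *
p=cap("wrist"); p["W"]=np.load("d.npy")
f=lambda u,v,z: onplane(p,(v/2.9+40,u/2.9+120),z)
# lower ring outer: extremes
L=f(386,308.5,.05); print("lower c",L, "rim", f(258,308,.05)[1]-f(514,308,.05)[1])
U=f(387,313,.078); W=f(386,320,.078); print("window?",U,W)
for c in (L,np.array([.4745,-.0165,0])):
    for n,(u,v,z) in dict(ptr_tip=(331,418,.0585),ptr_in=(340,400,.0585),m0=(282,366,.05),m4=(310,402,.05),m8=(350,425,.05),long=(397,420,.05),m16=(442,416,.05),m20=(478,387,.05)).items():
        d=f(u,v,z)-c; print(n,np.hypot(*d[:2]).round(4),(np.arctan2(d[1],d[0])%(2*np.pi)).round(3))
g=cv2.cvtColor(p["img"],cv2.COLOR_RGB2GRAY)
print(cv2.HoughCircles(g[60:240,150:360],cv2.HOUGH_GRADIENT,1,5,param1=80,param2=25,minRadius=15,maxRadius=60)[0][:6]+[150,60,0])
E
```

```text
lower c [ 0.47617157 -0.01669477  0.05      ] rim 0.09112488858106443
window? [ 0.4780241  -0.01707597  0.078     ] [ 0.47575391 -0.01674435  0.078     ]
ptr_tip 0.0428 2.661
ptr_in 0.0355 2.659
m0 0.043 2.071
m4 0.044 2.454
m8 0.0448 2.838
long 0.0411 3.237
m16 0.0444 3.621
m20 0.044 4.005
ptr_tip 0.0413 2.647
ptr_in 0.0339 2.641
m0 0.0421 2.039
m4 0.0426 2.433
m8 0.0432 2.83
long 0.0394 3.246
m16 0.043 3.642
m20 0.0431 4.038
[[253.5        145.5         43.79999924]
 [253.5        150.5         22.29999924]
 [248.5        151.5         37.        ]
 [259.5        145.5         38.79999924]
 [256.5        141.5         39.40000153]
 [243.5        151.5         32.70000076]]
```

The axis is near (0.4765, −0.0168) and the pointer is at v≈0.62, so it needs about +0.58 rad (tool turn −0.58). The closing line is already 62° away from the pointer.

```bash
python3 -m jog '[[0.037,0,0.02,0,1],[0.037,0,0.06,0,1],[0.037,0,0.1,0,1],[0.037,0,0.125,0,1],[0.037,0,0.135,0,1],[0.037,0,0.139,0,1],[0.037,0,0.139,0,1],[0.037,0,0.139,0,0.8],[0.037,0,0.139,0,0.6],[0.037,0,0.139,0,0.6],[0.037,0,0.139,0,0.6],[0.037,0,0.139,0,0.6]]' 12
python3 - <<'E'
from h import *
s=arm.state();print(s["time_s"],s["eef_pos"],s["orientation"],s["grip_width"],s["gripper_force"],s["ft_force"],s["ft_torque"])
p=cap("wrist"); save(p,"e")
E
```

```text
time_s: 10.4
eef_pos: [0.4765, -0.0171, 0.1433]
orientation: [-3.141, 0.001, -0.002]
ft_force: [-0.2, 4.5, 6.4]
grip_width: 0.691
gripper_force: 12.0
10.4 [ 0.47652683 -0.01713621  0.14326663] [-3.14101180e+00  9.15336379e-04 -1.63482729e-03] 0.6905468841558791 12.000616192817688 [-0.21287838  4.49704173  6.38097637] [ 0.73671479  0.15594627 -0.03385592]
```

View pics/e.png

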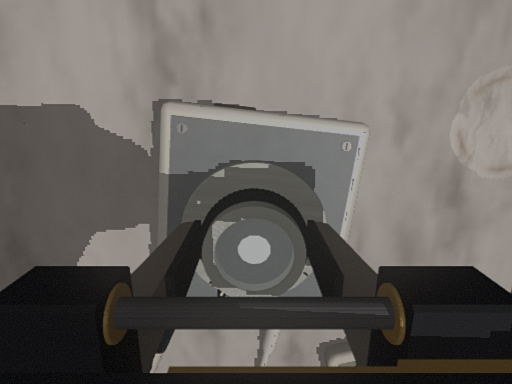

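The fingers hold the slim ring symmetrically at 63.6 mm. Now I turn it.

```bash
python3 -m jog '[[0,0,0,0,0.6],[0,-0.0005,0,-0.1,0.6],[0,-0.0005,0,-0.2,0.6],[0,-0.0005,0,-0.3,0.6],[0,-0.0005,0,-0.4,0.6],[0,-0.0005,0,-0.5,0.6],[0,-0.0005,0,-0.58,0.6],[0,-0.0005,0,-0.58,0.6],[0,-0.0005,0,-0.58,0.6],[0,-0.0005,0,-0.58,0.6]]' 20
python3 - <<'E'
from h import *
s=arm.state();print(s["orientation"],s["eef_pos"],s["ft_force"],s["ft_torque"])
p=cap("wrist");p2=cap("top")
for q in spotter.spot_point(p,"pointer_tip")[:2]+spotter.spot_point(p,"long_mark")[:2]: print(q["score"],q["pixel"],onplane(p,q["pixel"],.0585))
E
```

```text
time_s: 11.45
eef_pos: [0.4763, -0.0163, 0.1433]
orientation: [-3.01, -0.897, -0.001]
ft_force: [-2.5, 7.1, 8.0]
grip_width: 0.69
gripper_force: 20.0
[-3.00975171e+00 -8.97285496e-01 -1.09474055e-03] [ 0.47630984 -0.01628197  0.14326377] [-2.47863926  7.10611931  8.04750977] [1.2804066  0.28522976 0.10138038]
0.75 [294.0, 218.7] [ 0.43256999 -0.01793537  0.0585    ]
```

```bash
python3 -m jog '[[0,0,0,0,0.9],[0,0,0,0,1],[0,0,0,0,1],[0,0,-0.02,0,1],[0,0,-0.06,0.1,1],[-0.01,-0.01,-0.1,0.2,1],[-0.031,-0.02,-0.14,0.3,1],[-0.031,-0.02,-0.14,0.4,1],[-0.031,-0.02,-0.14,0.5,1],[-0.031,-0.02,-0.14,0.58,1],[-0.031,-0.02,-0.14,0.58,1],[-0.031,-0.02,-0.14,0.58,1]]'
python3 - <<'E'
from h import *
p=cap("wrist"); np.save("f.npy",p["W"])
Z=dict(window=.078,ring_centre=.061,pointer_tip=.0585,long_mark=.05)
for n,z in Z.items():
    for q in spotter.spot_point(p,n)[:1]: print(n,round(q["score"],2),np.round(q["pixel"]),onplane(p,q["pixel"],z).round(4))
cv2.imwrite("pics/f.png",cv2.resize(p["img"][40:240,120:390,::-1],None,fx=2.9,fy=2.9,interpolation=cv2.INTER_CUBIC))
t=cap("top")
for q in spotter.spot_point(t,"flask_centre")[:1]: print(onplane(t,q["pixel"],.044))
for q in spotter.spot_point(t,"beaker_centre")[:2]: print(q["score"],onplane(t,q["pixel"],.0385))
s=arm.state();print(s["time_s"],s["eef_pos"],s["orientation"])
E
```

```text
time_s: 12.85
eef_pos: [0.4392, -0.0173, 0.2826]
orientation: [3.142, 0.003, -0.0]
ft_force: [0.7, 0.5, -0.1]
grip_width: 1.002
gripper_force: 0.0
window 0.59 [152. 249.] [ 0.4742 -0.0118  0.078 ]
ring_centre 0.72 [149. 256.] [ 0.4748 -0.0185  0.061 ]
long_mark 0.67 [187. 258.] [ 0.4329 -0.0214  0.05  ]
[ 0.47516636 -0.30004402  0.044     ]
0.68 [0.39031066 0.30223385 0.0385    ]
13.25 [ 0.43927877 -0.01719812  0.28262095] [-3.14154938e+00 -2.60558060e-04  2.34798370e-04]
```

View pics/f.png

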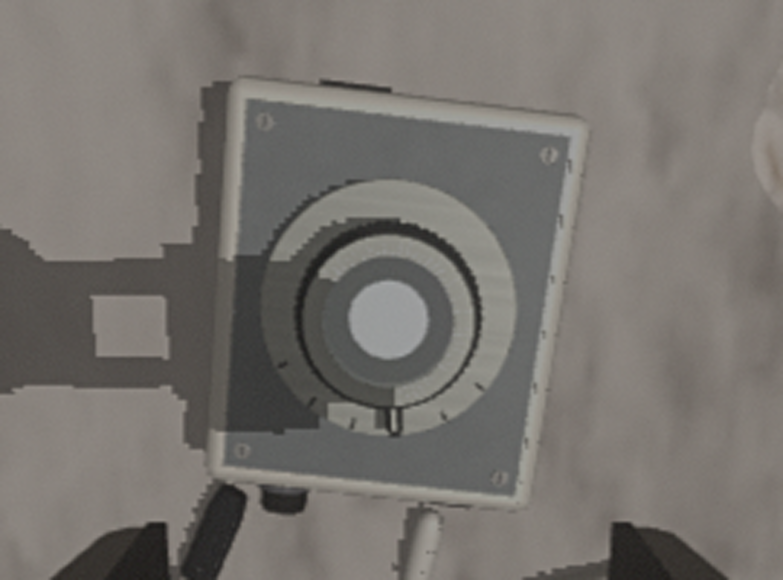

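The pointer now stands at about (394,430), where the long mark was, and the iris is wider. I'll measure its angle.

```bash
python3 - <<'E'
from h import *
p=cap("wrist")
f=lambda u,v,z: onplane(p,(v/2.9+40,u/2.9+120),z)
c=np.array([.4763,-.0167])
a=lambda u,v,z:(lambda d:(np.arctan2(d[1],d[0])%(2*np.pi)).round(3))(f(u,v,z)[:2]-c)
print("lower c",f(388.5,308.5,.05))
c=f(388.5,308.5,.05)[:2]
print("ptr",a(394,430,.0585),a(395,420,.0585),"marks",[a(*m,.05) for m in((283,366),(312,402),(352,425),(445,416),(481,387))])
cx=f(388.5,320,.078);print(cx)
E
```

```text
lower c [ 0.47617303 -0.0167925   0.05      ]
ptr 3.188 3.202 marks [np.float64(2.069), np.float64(2.454), np.float64(2.837), np.float64(3.628), np.float64(4.011)]
[ 0.47575409 -0.01675776  0.078     ]
```

The pointer is at v≈1.16, within tolerance. On to the flask.

```bash
python3 -m jog '[[-0.01,0.05,0,0,1],[-0.01,0.1,0,0,1],[-0.01,0.15,0,0,1],[-0.01,0.2,0,0,1],[-0.01,0.25,0,0,1],[-0.01,0.278,0,0,1],[-0.01,0.278,0,0,1],[-0.01,0.278,0,0,1]]'
python3 - <<'E'
from h import *
p=cap("wrist"); save(p,"g")
for q in spotter.spot_point(p,"flask_centre")[:2]: print(q["score"],q["pixel"],onplane(p,q["pixel"],.044))
for q in spotter.trace(p,"flask_centre")[:1]:
    m=q["pixels"].astype(np.uint8);print(q["box"],m.sum())
g=cv2.cvtColor(p["img"],cv2.COLOR_RGB2GRAY)
c=cv2.HoughCircles(g,cv2.HOUGH_GRADIENT,1,5,param1=80,param2=22,minRadius=10,maxRadius=50)
if c is not None:
    for u,v,r in c[0][:8]: print(u,v,r,onplane(p,(v,u),.088),onplane(p,(v,u),0))
s=arm.state();print(s["time_s"],s["eef_pos"],s["orientation"])
E
```

```text
time_s: 14.1
eef_pos: [0.4289, -0.2954, 0.2823]
orientation: [-3.141, 0.003, 0.001]
ft_force: [-0.8, 0.3, -0.2]
grip_width: 1.0
gripper_force: 0.0
0.61 [146.4, 251.0] [ 0.464959   -0.29173983  0.044     ]
[226.8, 115.7, 279.0, 168.8] 2142
252.5 142.5 24.3 [ 0.47371299 -0.29352477  0.088     ] [ 0.46436156 -0.29313755  0.        ]
248.5 139.5 26.6 [ 0.47640909 -0.28991739  0.088     ] [ 0.4679179  -0.28837917  0.        ]
251.5 150.5 12.2 [ 0.46646982 -0.29259414  0.088     ] [ 0.45480732 -0.29190999  0.        ]
255.5 138.5 22.4 [ 0.47729389 -0.2962422   0.088     ] [ 0.46908501 -0.29672203  0.        ]
417.5 324.5 48.3 [ 0.2792437  -0.47039718  0.088     ] [ 0.20784331 -0.52644433  0.        ]
257.5 143.5 20.1 [ 0.47280641 -0.29805587  0.088     ] [ 0.46316573 -0.29911439  0.        ]
103.5 244.5 17.4 [ 0.37332125 -0.14522968  0.088     ] [ 0.33193801 -0.09752622  0.        ]
122.5 235.5 12.1 [ 0.38294616 -0.16522544  0.088     ] [ 0.34463392 -0.12390198  0.        ]
14.25 [ 0.42914634 -0.29405542  0.28261312] [-3.14109883e+00 -1.33699350e-03  5.32868826e-04]
```

View pics/g.png

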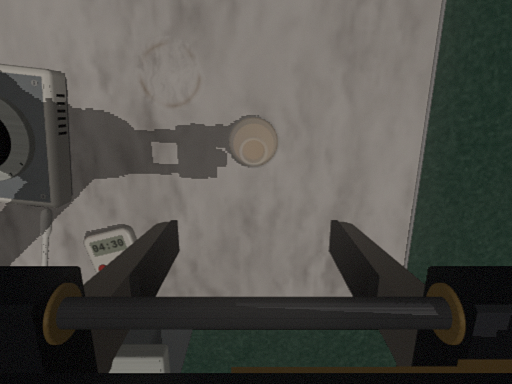

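The view shows the flask mouth at (252,150) and its foot at (252,142), giving an axis of (0.4655, −0.293). I'll grasp the neck with the grasp point at z≈0.083.

```bash
python3 -m jog '[[0.036,-0.002,0.02,0,0.9],[0.036,-0.002,0.06,0,0.8],[0.036,-0.002,0.1,0,0.8],[0.036,-0.002,0.12,0,0.8],[0.036,-0.002,0.13,0,0.8],[0.036,-0.002,0.13,0,0.8],[0.036,-0.002,0.13,0,0.5],[0.036,-0.002,0.13,0,0.1],[0.036,-0.002,0.13,0,0.1],[0.036,-0.002,0.13,0,0.1],[0.036,-0.002,0.13,0,0.1],[0.036,-0.002,0.13,0,0.1]]' 15
python3 -m jog '[[0,0,0,0,0.1],[0,0,-0.02,0,0.1],[0,0,-0.05,0,0.1],[0,0,-0.09,0,0.1],[0,0,-0.13,0,0.1],[0,0,-0.15,0,0.1],[0,0,-0.15,0,0.1]]'
```

```text
time_s: 15.45
eef_pos: [0.4652, -0.2933, 0.1529]
orientation: [3.141, -0.0, 0.0]
ft_force: [0.1, -1.2, 0.6]
grip_width: 0.303
gripper_force: 0.2
time_s: 16.15
eef_pos: [0.4663, -0.2939, 0.3057]
orientation: [3.139, -0.0, 0.007]
ft_force: [0.1, -0.9, -0.6]
grip_width: 0.277
gripper_force: 15.0
```

```bash
python3 -m jog '[[0.002,-0.03,0,0,0.1],[0.004,-0.07,0,0,0.1],[0.006,-0.115,0,0,0.1],[0.008,-0.16,0,0,0.1],[0.01,-0.205,0,0,0.1],[0.011,-0.245,0,0,0.1],[0.011,-0.27,0,0,0.1],[0.011,-0.276,0,0,0.1],[0.011,-0.276,0.02,0,0.1],[0.011,-0.276,0.04,0,0.1],[0.011,-0.276,0.04,0,0.1],[0.011,-0.276,0.04,0,0.1]]'
python3 - <<'E'
from h import *
s=arm.state();print(s["time_s"],s["eef_pos"],s["ft_force"],s["grip_width"])
p=cap("wrist")
w=cap("scene");x,y=map(int,proj(w,[.475,-.015,.13])); a=w["img"][y-50:y+40,x-50:x+50]
cv2.imwrite("pics/h.png",np.hstack([cv2.resize(a[:,:,::-1],(427,384)),p["img"][:,100:400,::-1]]))
E
```

```text
time_s: 17.35
eef_pos: [0.4759, -0.0178, 0.2621]
orientation: [3.142, -0.001, -0.003]
ft_force: [-0.3, 0.1, -0.7]
grip_width: 0.281
gripper_force: 15.0
17.35 [ 0.47590541 -0.01778409  0.26212983] [-0.32347174  0.0891427  -0.71113595] 0.28122075150309717
```

View pics/h.png

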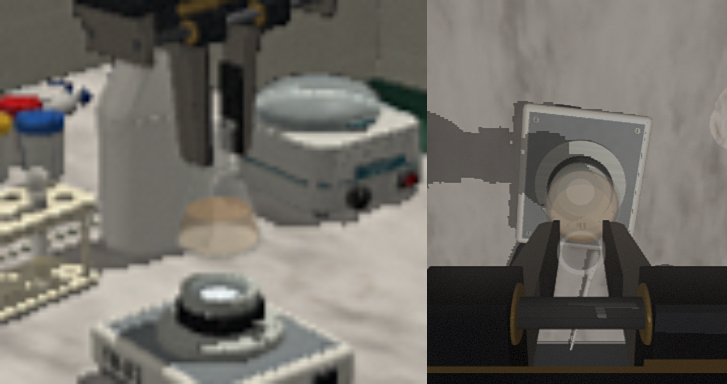

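The flask hangs upright, with its base at about (220,235) over the window at (218,295) in the scene crop. I'll lower it.

```bash
python3 -m jog '[[0,-0.001,0.01,0,0.1],[0,-0.001,0.02,0,0.1],[0,-0.001,0.026,0,0.1],[0,-0.001,0.029,0,0.1],[0,-0.001,0.03,0,0.1],[0,-0.001,0.0305,0,0.1],[0,-0.001,0.0305,0,0.1]]'
```

```text
time_s: 18.15
eef_pos: [0.4764, -0.0162, 0.2323]
orientation: [3.142, -0.0, 0.0]
ft_force: [-0.4, 0.6, -1.2]
grip_width: 0.276
gripper_force: 15.0
```

```bash
python3 -m jog '[[0,0,0.001,0,0.1],[0,0,0.0015,0,0.1],[0,0,0.0015,0,0.1],[0,0,0.0015,0,0.4],[0,0,0.0015,0,0.7],[0,0,0.0015,0,0.8],[0,0,0.0015,0,0.8],[0,0,-0.02,0,0.8],[0,0,-0.06,0,0.8],[0,0,-0.11,0,0.8],[-0.05,0,-0.11,0,0.8],[-0.06,0,-0.11,0,0.8]]'
python3 - <<'E'
from h import *
p=cap("wrist")
for q in spotter.spot_point(p,"flask_centre")[:1]: print(q["score"],onplane(p,q["pixel"],.122))
for q in spotter.spot_point(p,"pointer_tip")[:1]: print(q["score"],onplane(p,q["pixel"],.0585))
t=cap("top")
for n,z in dict(beaker_centre=.0385,cup_centre=.0345,flask_centre=.122).items():
    for q in spotter.spot_point(t,n)[:1]: print(n,q["score"],onplane(t,q["pixel"],z))
w=cap("scene");x,y=map(int,proj(w,[.45,.14,.05]))
print(x,y)
cv2.imwrite("pics/i.png",np.hstack([cv2.resize(w["img"][y-90:y+90,max(x-100,0):x+100,::-1],(427,384)),p["img"][:,100:400,::-1]]))
print(arm.state()["time_s"])
E
```

```text
time_s: 19.35
eef_pos: [0.4134, -0.0162, 0.343]
orientation: [3.142, -0.0, 0.0]
ft_force: [-0.6, 0.2, -0.6]
grip_width: 0.799
gripper_force: 0.0
0.89 [ 0.47578503 -0.0141297   0.122     ]
beaker_centre 0.72 [0.38663756 0.30206866 0.0385    ]
cup_centre 0.77 [0.49575683 0.29385533 0.0345    ]
flask_centre 0.58 [ 0.47694565 -0.01495118  0.122     ]
227 229
19.75
```

View pics/i.png

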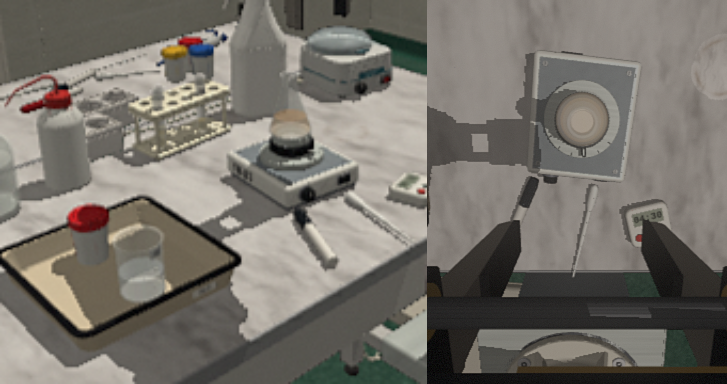

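The left half shows the beaker upright in the tray at (140,265), the cup standing at (90,232) and the flask upright on the light at (290,120). The right half shows the flask centred on the rings at (582,120), with the pointer at the long mark near (583,153). Handing in.

```bash
python3 -c "
from rig import arm
print(arm.sign_off())"
```

```text
the job is handed in; nothing more can be done
None
```

I handed the job in at about 20 s: the beaker stands upright in the tray, the ring pointer is about 0.04 rad short of the long mark, the flask is upright within about 3 mm of the window's middle, and the capped cup hasn't moved noticeably; sign-off returned no verdict.

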